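# Load a sprung cell into a satellite battery bay

### The job

On the clean bench, load the blue cell from the white cradle into the empty black battery bay: press its flat end against the spring contact to squeeze the spring, with the brass-button end still raised, then tip the button end down in front of the fixed contact. Leave the blue cell lying fully down in the bay, held between the two contacts with its button touching the fixed one, and leave the orange cell in the cradle.

Things in the scene. Friction and masses are not known exactly. Their poses are not given: they have to be found in the camera images.
- blue_cell: Blue cylindrical cell, 32 mm diameter, 0.16-0.26 kg, lying level, axis 30 mm up. Origin: middle of its 108 mm body, on the axis. x runs along it to the brass button end (white collar; 10 mm button, tip 57 mm from origin); the flat metal end is 54 mm the other way. Lies in either place of a white cradle on V saddles; the middle 60 mm is free at the sides and down to the 6 mm base: grip there from above.
- fixed_contact (a point): Centre of the fixed contact's brass pad in the black bay, 30 mm up. z up; x along the bay, away from the spring. Seated cell: origin 57 mm from here in -x, same y and height, button on pad. Contact block 46 mm wide, top 6 mm above here. Grey 45-degree V saddles, 12 mm long, 19 and 95 mm away in -x, tips 4 mm below here, 36 mm apart; between them open at the sides and down to a 6 mm base.
- spring_contact (a joint): Spring contact's travel (m): upright brass disc, 22 mm diameter, same y and height as the fixed contact, face 103 mm from it in its -x at 0; pressed further in -x it grows, stop 0.024. 2 N to start, 0.45 N more per mm. Cell seated: 0.008; tipping in needs about 0.011 to 0.020. Its housing starts 134 mm from the fixed contact, 46 mm wide, top 8 mm above that point.
- orange_cell: Bystander: an orange cell of the same size and shape as the blue one, lying beside and parallel to it in the other place of the white cradle, about 90 mm away centre to centre. Origin at its middle, x towards its button end. To be left there.
Things that resemble listed ones, but are neither listed nor needed, are in the scene too. Leave any red or turquoise look-alike of the part that bears fixed_contact alone.

How it is judged (in metres and radians):
On the way:
1. the blue cell, its button end raised, presses the spring contact in (value of joint spring_contact above 0.007 m and contact force between blue_cell and spring_contact above 1 N and angle between the x axis of blue_cell and the x axis of fixed_contact, either way round above 0.07 rad and x of fixed_contact in the frame of blue_cell above 0.02 m and distance between blue_cell and fixed_contact below 0.12 m), for 0.1 s.
At the end, for the whole second after the job is handed in: The blue cell rests, released, in the bay: centre within 4 mm lengthwise and in height and 5 mm sideways of its seat, axis within 4.5 degrees, button at the fixed contact, the spring contact held 4 to 12 mm in by it; the orange cell is within 20 mm of its start (x of blue_cell in the frame of fixed_contact between -0.061 and -0.053 m and y of blue_cell in the frame of fixed_contact between -0.005 and 0.005 m and z of blue_cell in the frame of fixed_contact between -0.004 and 0.004 m and x of fixed_contact in the frame of blue_cell above 0.05 m and angle between the x axis of blue_cell and the x axis of fixed_contact, either way round below 0.08 rad and contact force between blue_cell and spring_contact above 1 N and value of joint spring_contact between 0.004 and 0.012 m and linear speed of blue_cell below 0.02 m/s and contact force between blue_cell and the fingers below 0.1 N and distance of orange_cell from where it was at the start of the episode below 0.02 m); the robot touches nothing.
It fails at once if the orange cell is moved more than 20 mm (distance of orange_cell from where it was at the start of the episode above 0.02 m).
It also fails if it takes over 42 s, if anything falls off the work surface, if the arm or the gripper's body presses on something with over 40 N, if the wrist force passes 120 N, or if a joint passes its speed limit or range.

### The arm

A 6-joint arm with a two-finger parallel gripper is mounted at the origin on the work surface. World frame = base frame: x ahead of the robot, y to its left, z up, the work surface at z = 0. Lengths are in m, angles in degrees, forces in N, time in s.
With the tool pointing down it reaches from about 0.35 to 0.875 m from the base axis. Payload 4.2 kg.
Tool frame: the origin (TCP) lies midway between the tips of the shut fingers; the grasp point (between the pads) lies 19 mm behind it; z points along the fingers, x is the direction in which the jaws open and shut, and the axes are right-handed (so a half turn about z gives the same grasp; the last joint's range is limited). The gripper opens to 87 mm and grips with 3 to 60 N. Pads are 19 mm wide; open, the fingers measure 117 mm over their backs; the gripper's body (75 mm by 190 mm) begins 51 mm behind the grasp point.
Start: joints at [-51.303, 22.042, 0.453, 0, -68.411, -14.817], TCP at [0.253, -0.571, 0.223] pointing down, gripper open.
Joint ranges: [-179.83, 179.83], [-69.29, 118.12], [-61.27, 80.66], [-181.25, 117.63], [-171.15, -9.14], [-177.46, 177.46]. Speed limits (degrees/s): [159.86, 159.86, 180, 180, 180, 180].

### API

Orientations are given as a 3x3 rotation matrix whose columns are the frame's x, y, z axes.
In Python, from station import sense, capture, finish_job, find_in gives the robot as it stands.
- The arm moves only by the shell command python3 -m creep 'ROWS'. ROWS is JSON, a list of rows, each a list of 7 numbers: the shift along the tool's x, y, z in mm, then the turn, a rotation vector about the tool's x, y, z in degrees, then the opening, from 0 (shut) to 1 (fully open). A call has exactly 10 rows; each row shifts and turns the commanded pose from where the row before left it, along the tool's axes as they then stand; what a row does not reach is not made up. A row lasts 1/8 s, in which the tool goes at most 62.5 mm and 10.7 degrees, less where a joint would pass 70% of its speed; a pose out of reach is approached as far as the arm can. A call with a gripper value outside its range is refused whole. The fingers move at their own pace and stop on an object; the grip force is fixed at half the most. Time passes only in rows, so rows that do not move let the fingers close, or fill a call up. It gives the time, the measured TCP pose, the force and the opening at its end, in the units of the state.
- sense(): the state, without advancing time (a new reading comes with each control period).
- capture(name): name is "scene" or "top" or "wrist"; returns a dict with "color" (420x560x3 uint8, blue, green, red), "vertical_fov" (degrees; the focal length in pixels is half the picture's height over the tangent of half this angle, whatever the lens; pixels are square), "cx", "cy" (the principal point, pixels), "R" (3x3) and "t" (3): a world point X has camera coordinates R X + t. Camera axes: x right, y down, z forward; pixel columns grow to the right and rows downward; lengths in m; the calibration is good to about 2 mm. The wrist camera is an equidistant fisheye: a pixel r from the principal point sees the ray r / f radians off the axis. A picture is of the moment at which its call begins. There is no depth.
- finish_job(): hands the job in, once; it reports no verdict.
Trained networks look in the newest picture that a camera, given by its name, has taken for a name from the list of things; names that differ only in an ending like _2 or _b are one class to them, and where a whole thing is asked for, a point or a joint stands for the part that bears it (a point fixed in the world has none). Each returns a list of dicts, best first, with "p" (0 to 1); they miss things now and then, are a little off and sometimes report something else, mostly with a low value. They report only what shows in the picture. A call takes as long as a camera call. They do not tell look-alikes from the thing itself.
- find_in(camera, name): "xy" ([column, row] in pixels, amid what is visible of it).
The state is a dict: "time_s": time; "joints": joint angles; "joint_velocities": joint speeds; "effort": joint torques, N m; "tcp_pos": TCP position; "ee_rot": TCP orientation; "wrist_force": force on the tool from outside, world axes, zero at the start; "moment": the same for the moment, N m; "gripper_width": opening from 0.0 (shut) to 1.0 (fully open).
Only numpy, scipy, OpenCV 4.12 (cv2) and the standard library are available. Lean on these libraries where they do the work, as an engineer would, in place of code of your own. Each camera call takes 0.05 s, during which the arm holds its last target. There are 200 camera calls.

## Working session

There is one attempt and no reset: what is moved stays moved. The work goes in short steps, Python scripts to look and compute and a shell command to move; the robot and the scene stay as the last step left them, time stands still between calls to the robot, and variables do not carry over. Pictures are saved under pics/ and viewed, about 8 in all and at most 12, crops included, and the job is handed in when it is done.

```bash
mkdir -p pics; ls
python3 - <<'E'
from station import *
import cv2, numpy as np
s=sense();print(s['time_s'],s['tcp_pos'],s['ee_rot'],s['gripper_width'])
for c in ['scene','top']:
    d=capture(c);cv2.imwrite(f'pics/{c}0.png',d['color'])
    print(c,d['vertical_fov'],d['cx'],d['cy'],np.round(d['R'],4).tolist(),np.round(d['t'],4).tolist())
    for n in ['blue_cell','fixed_contact','spring_contact','orange_cell']:
        print(n,[(np.round(q['xy'],1).tolist(),round(q['p'],2)) for q in find_in(c,n)])
E
```

```text
pics
0.0 [ 0.25279814 -0.57093905  0.22145772] [[-4.04664979e-01  9.14464486e-01 -9.78806801e-04]
 [ 9.14462406e-01  4.04666150e-01  1.95322605e-03]
 [ 2.18224584e-03 -1.04679841e-04 -9.99997613e-01]] 1.0021297813579815
scene 43.67674566840992 293.1187822964598 203.16499490903809 [[-0.5437, 0.8392, 0.0016], [0.6994, 0.4541, -0.5519], [-0.4639, -0.299, -0.8339]] [0.2014, -0.3093, 1.3256]
blue_cell [([292.7, 278.0], 0.64)]
fixed_contact [([438.0, 293.3], 0.95), ([329.4, 201.4], 0.77), ([157.2, 155.5], 0.76), ([228.6, 104.4], 0.7), ([205.8, 201.8], 0.65)]
spring_contact [([236.7, 84.4], 0.65), ([159.7, 139.3], 0.56), ([213.7, 178.7], 0.42)]
orange_cell [([333.7, 307.8], 0.88)]
top 55.53671397123401 282.64705602010963 213.9703682801772 [[-0.0286, -0.9996, -0.0031], [-0.9884, 0.0288, -0.1489], [0.1489, -0.0012, -0.9889]] [0.0662, 0.4753, 0.8243]
blue_cell [([243.0, 169.7], 0.81)]
fixed_contact [([266.2, 259.7], 0.9), ([441.6, 208.6], 0.68), ([428.6, 313.6], 0.68), ([134.9, 235.0], 0.65), ([365.2, 196.1], 0.56)]
spring_contact [([136.9, 251.6], 0.66), ([268.5, 274.9], 0.58), ([434.5, 331.1], 0.57), ([450.1, 226.9], 0.44)]
orange_cell [([199.6, 170.1], 0.81)]
```

View pics/top0.png

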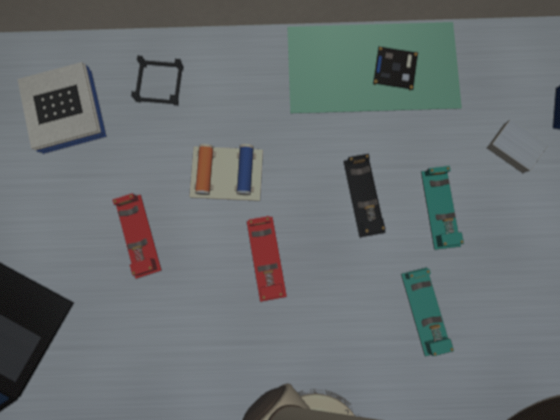

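View pics/scene0.png

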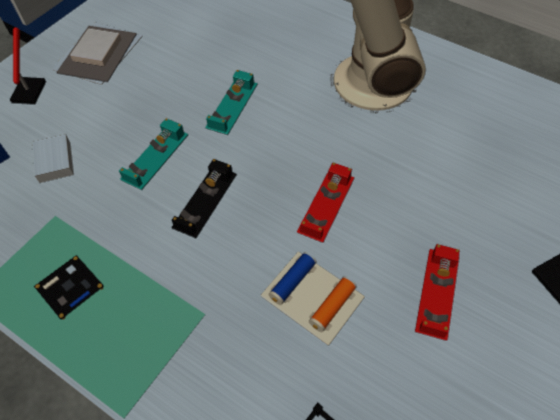

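The top view shows the black bay around (365,196), running from (357,158) to (372,232). The blue cell is at (245,170) and the orange one at (204,170). I'll enlarge both areas next.

Run:
```python
import cv2,numpy as np
t=cv2.imread('pics/top0.png');s=cv2.imread('pics/scene0.png')
def c(i,x,y,w,h,k):return cv2.convertScaleAbs(cv2.resize(i[y:y+h,x:x+w],(w*k,h*k),interpolation=cv2.INTER_CUBIC),alpha=1.8)
a=np.hstack([c(t,335,147,62,95,6)[:300*2],c(s,165,150,78,95,5)[:475] if 0 else cv2.resize(c(s,165,150,78,95,6),None,fx=.85,fy=1)])
b=np.hstack([c(t,185,135,85,70,4),c(s,255,245,115,100,4)[:280]])
cv2.imwrite('pics/bay0.png',a[:600,:800]);cv2.imwrite('pics/cell0.png',b[:, :800])
```

```text
(no output)
```

View pics/bay0.png

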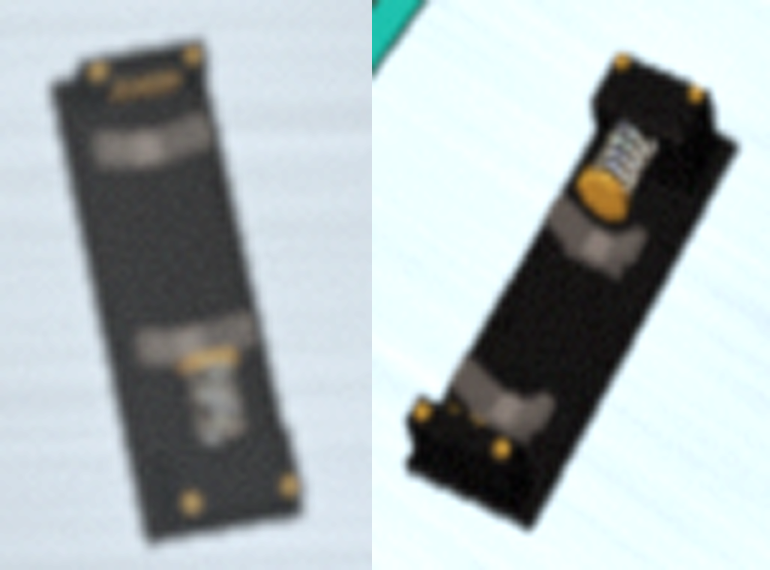

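View pics/cell0.png

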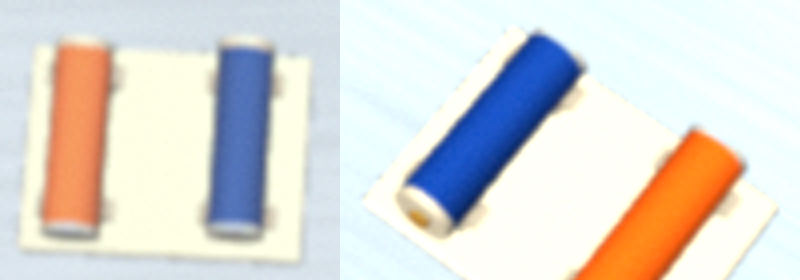

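In the scene crop, the blue cell's brass button is at its lower-left end, about (275,298), which is the end away from the robot (+x). The bay's spring and disc are at the end near the robot, and its fixed contact is at the far end, about top (359,161). So the cell and the bay point almost the same way. I'll triangulate coarse positions now and refine them with the wrist camera.

```bash
cat > h.py <<'E'
import numpy as np, cv2
from station import *
def ray(d,uv):
    H=d['color'].shape[0]; f=H/2/np.tan(np.radians(d['vertical_fov'])/2)
    a=(np.array(uv,float)-[d['cx'],d['cy']])/f
    if d.get('fish'):
        th=np.hypot(*a); v=np.r_[a/max(th,1e-9)*np.sin(th),np.cos(th)]
    else: v=np.r_[a,1]
    R=np.array(d['R']);return -R.T@np.array(d['t']), R.T@v
def at_z(d,uv,z):
    c,v=ray(d,uv); return c+v*(z-c[2])/v[2]
def proj(d,X):
    H=d['color'].shape[0]; f=H/2/np.tan(np.radians(d['vertical_fov'])/2)
    p=np.array(d['R'])@np.array(X)+np.array(d['t'])
    if d.get('fish'):
        r=np.hypot(p[0],p[1]);th=np.arctan2(r,p[2]);return np.array([d['cx'],d['cy']])+f*th*p[:2]/r
    return np.array([d['cx'],d['cy']])+f*p[:2]/p[2]
def cap(n):
    d=capture(n);d['fish']=n=='wrist';return d
E
python3 - <<'E'
from h import *
T=cap('top');S=cap('scene');W=cap('wrist');cv2.imwrite('pics/w0.png',W['color'])
tb=lambda x,y:(335+x/6,147+y/6); sb=lambda x,y:(165+x/5.1 if 0 else 165+(x-372)/5.1,150+y/6)
tc=lambda x,y:(185+x/4,135+y/4); sc=lambda x,y:(255+(x-340)/4,245+y/4)
P=lambda n,d,uv,z:print(n,np.round(at_z(d,uv,z),4))
for n,a,b,z in [('fixscrewL',(98,72),(502,448),.036),('fixscrewR',(193,55),(420,412),.036),('sprL',(192,502),(695,95),.038),('sprR',(290,487),(622,62),.038)]:
    P(n+' top',T,tb(*a),z);P(n+' scene',S,sb(*b),z)
for n,a,z in [('sad1',(150,148),.015),('sad2',(195,340),.015),('disc',(210,358),.041)]: P(n,T,tb(*a),z)
P('btn top',T,tc(246,42),.03);P('flat top',T,tc(236,230),.03)
P('blue mid top',T,tc(243,136),.046);P('orange mid',T,tc(80,135),.046)
P('blue scene',S,sc(493,128),.046)
R=np.array(W['R']);print('wristcam pos',-R.T@np.array(W['t']),'axis',R[2],W['vertical_fov'],W['cx'],W['cy'])
E
```

```text
fixscrewL top [ 0.5948 -0.102   0.036 ]
fixscrewL scene [ 0.5961 -0.0985  0.036 ]
fixscrewR top [ 0.6002 -0.1372  0.036 ]
fixscrewR scene [ 0.6027 -0.1346  0.036 ]
sprL top [ 0.4354 -0.1265  0.038 ]
sprL scene [ 0.4372 -0.1229  0.038 ]
sprR top [ 0.4397 -0.1617  0.038 ]
sprR scene [ 0.442 -0.158  0.038]
sad1 [ 0.571  -0.1237  0.015 ]
sad2 [ 0.4977 -0.1361  0.015 ]
disc [ 0.4866 -0.1354  0.041 ]
btn top [0.6345 0.1286 0.03  ]
flat top [0.5278 0.1357 0.03  ]
blue mid top [0.5763 0.1296 0.046 ]
orange mid [0.5795 0.218  0.046 ]
blue scene [0.5846 0.139  0.046 ]
wristcam pos [ 0.18444074 -0.60187523  0.38484665] axis [ 0.25144031  0.11074921 -0.96151567] 65.70646984690485 277.5310139579759 211.7612614730977
```

```bash
python3 -m creep '[[32.4,48.4,0,0,0,0,1],[32.4,48.4,0,0,0,0,1],[32.4,48.4,0,0,0,0,1],[32.4,48.4,0,0,0,0,1],[32.4,48.4,0,0,0,0,1],[32.4,48.4,0,0,0,0,1],[32.4,48.4,0,0,0,0,1],[32.4,48.4,0,0,0,0,1],[32.4,48.4,0,0,0,0,1],[0,0,0,0,0,10,1]]'
python3 - <<'E'
from h import *
W=cap('wrist');np.save('pics/wbay.npy',W,allow_pickle=True)
s=sense();print(s['tcp_pos'],s['ee_rot'])
p=proj(W,[.54,-.13,.02]);print(p)
for n in ['fixed_contact','spring_contact']:print(find_in('wrist',n))
i=W['color'];x,y=(p-[130,95]).astype(int);x=max(x,0);y=max(y,0);print(x,y)
cv2.imwrite('pics/wbay.png',cv2.convertScaleAbs(cv2.resize(i[y:y+195,x:x+260],None,fx=3,fy=3,interpolation=cv2.INTER_CUBIC),alpha=1.5))
E
```

```text
time_s: 1.9
tcp_pos: [0.5353, -0.1253, 0.2224]
ee_rot: [[-0.24, 0.971, 0.001], [0.971, 0.24, 0.0], [-0.0, 0.001, -1.0]]
wrist_force: [0.2, -0.3, -0.1]
gripper_width: 1.0
[ 0.53424172 -0.12648427  0.22236763] [[-2.34171698e-01  9.72195247e-01 -1.34979214e-04]
 [ 9.72195239e-01  2.34171718e-01  1.51399780e-04]
 [ 1.78798461e-04 -9.57726054e-05 -9.99999979e-01]]
[272.72227101 190.08594442]
[{'xy': [276.2, 168.6], 'p': 0.89}, {'xy': [467.2, 114.9], 'p': 0.89}, {'xy': [150.4, 113.5], 'p': 0.82}, {'xy': [229.1, 5.8], 'p': 0.79}, {'xy': [559.0, 248.4], 'p': 0.62}]
[{'xy': [282.7, 135.8], 'p': 0.73}, {'xy': [144.1, 78.7], 'p': 0.71}, {'xy': [482.0, 89.2], 'p': 0.55}]
142 95
```

View pics/wbay.png

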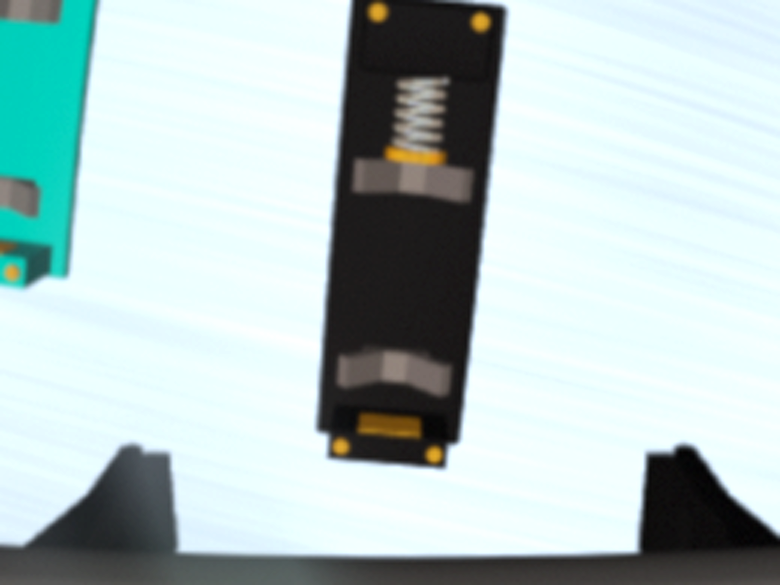

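The wrist view shows the bay with the disc at crop (415,156), the pad at (390,425), the saddle tips at (340,372), (449,380), (355,177) and (472,187), and the screws at both ends. I'll fit the bay's pose to these points.

```bash
cat > fit.py <<'E'
from h import *
from scipy.optimize import least_squares
def bayfit(obs):  # obs: list of (d, uv, local point rel. to pad on ground z)
    def pt(q,l):
        c,s=np.cos(q[2]),np.sin(q[2]);return [q[0]+c*l[0]-s*l[1],q[1]+s*l[0]+c*l[1],l[2]]
    f=lambda q:np.concatenate([proj(d,pt(q,l))-uv for d,uv,l in obs])
    r=least_squares(f,[.59,-.12,.15],loss='soft_l1');return r.x,r.fun.reshape(-1,2)
E
python3 - <<'E'
from fit import *
W=np.load('pics/wbay.npy',allow_pickle=True).item()
u=lambda x,y:np.array([142+(x+.0)/3,95+y/3])
o=[((390,425),(0,0,.030)),((340,372),(-.019,.018,.026)),((449,380),(-.019,-.018,.026)),((355,177),(-.095,.018,.026)),((472,187),(-.095,-.018,.026)),((415,152),(-.103,0,.041))]
# left in image = which side?
p1=at_z(W,u(340,372),.026);p2=at_z(W,u(449,380),.026);print(p1,p2,np.linalg.norm(p1-p2))
if p1[1]<p2[1]: o=[(a,(l[0],-l[1],l[2])) for a,l in o]
q,r=bayfit([(W,u(*a),l) for a,l in o]);print(q,np.degrees(q[2]));print(r.round(1).tolist())
for a in [(341,446),(434,455)]:print(at_z(W,u(*a),.036))
for a in [(377,12),(481,22)]:print(at_z(W,u(*a),.038))
# px per mm
print(proj(W,[.55,-.125,.03])-proj(W,[.54,-.125,.03]))
E
```

```text
[ 0.57670108 -0.14174676  0.026     ] [ 0.56980356 -0.10013872  0.026     ] 0.0421758752465942
[ 0.59204462 -0.11813058  0.15001207] 8.595058516713905
[[0.0, 0.2], [2.6, -0.0], [-2.7, 0.0], [3.0, -0.6], [-3.6, -1.0], [-0.0, 3.1]]
[ 0.60251852 -0.13492907  0.036     ]
[ 0.59756553 -0.09931117  0.036     ]
[ 0.44191969 -0.15905785  0.038     ]
[ 0.43652712 -0.1229326   0.038     ]
[-2.11725453  8.42377535]
```

The bay's pad is at about (0.592, -0.118) with a yaw of 8.5°. Next I'll move over the blue cell.

```bash
python3 -m creep '[[47.6,21,0,0,0,0,1],[47.6,21,0,0,0,0,1],[47.6,21,0,0,0,0,1],[47.6,21,0,0,0,0,1],[47.6,21,0,0,0,0,1],[0,0,0,0,0,9,1],[0,0,0,0,0,9,1],[0,0,0,0,0,0,1],[0,0,0,0,0,0,1],[0,0,0,0,0,0,1]]'
python3 - <<'E'
from h import *
W=cap('wrist');np.save('pics/wcell.npy',W,allow_pickle=True)
s=sense();print(s['tcp_pos'],s['ee_rot'])
p=proj(W,[.58,.15,.03]);print(p)
print(find_in('wrist','blue_cell'))
i=W['color'];x,y=(p-[130,110]).astype(int);x=max(x,0);y=max(y,0);print(x,y)
cv2.imwrite('pics/wcell.png',cv2.convertScaleAbs(cv2.resize(i[y:y+195,x:x+260],None,fx=3,fy=3,interpolation=cv2.INTER_CUBIC),alpha=1.3))
E
```

```text
time_s: 3.3
tcp_pos: [0.5781, 0.1273, 0.2227]
ee_rot: [[0.071, 0.997, 0.0], [0.997, -0.071, 0.0], [0.0, 0.0, -1.0]]
wrist_force: [0.1, -0.0, 0.7]
gripper_width: 1.0
[0.57816065 0.12739258 0.22264558] [[ 7.10330097e-02  9.97473958e-01  1.18495607e-04]
 [ 9.97473964e-01 -7.10330153e-02  4.37288270e-05]
 [ 5.20354665e-05  1.15090093e-04 -9.99999992e-01]]
[297.98463666 189.17390918]
[{'xy': [285.1, 190.0], 'p': 0.93}]
167 79
```

View pics/wcell.png

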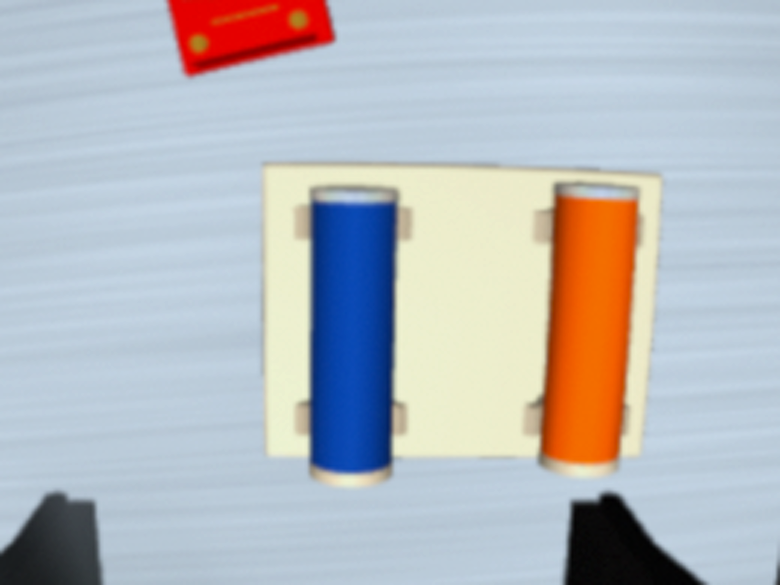

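Run:
```python
from h import *
W=np.load('pics/wcell.npy',allow_pickle=True).item()
u=lambda x,y:np.array([167+x/3,79+y/3])
a=at_z(W,u(354.7,187),.046);b=at_z(W,u(351,485),.046);print(a,b,np.linalg.norm(b-a))
a2=at_z(W,u(354.5,210),.03);b2=at_z(W,u(351.2,460),.03);d=b2-a2;print(a2,b2,np.degrees(np.arctan2(d[1],d[0])))
c=(a+b)/2;print('centre',c); c2=a2+d*(c[0]-a2[0])/d[0];print(c2)
R=np.array([[.071,.997,0],[.997,-.071,0],[0,0,-1]]).T
t=np.array([c[0],c2[1],0])-[.5781,.1273,0];print('tool shift mm',R@t*1000)
u2=[at_z(W,u(*p),.03) for p in [(596,210),(583,450)]];e=u2[1]-u2[0];print('orange',u2,np.degrees(np.arctan2(e[1],e[0])))
```

```text
[0.5248055 0.1391183 0.046    ] [0.63390611 0.13041622 0.046     ] 0.10944710646746447
[0.53421091 0.13877277 0.03      ] [0.62975522 0.13107565 0.03      ] -4.605838036388493
centre [0.57935581 0.13476726 0.046     ]
[0.57935581 0.13513586 0.03      ]
tool shift mm [7.90151818 0.69569467 0.        ]
orange [array([0.53903008, 0.22863881, 0.03      ]), array([0.63279316, 0.22246281, 0.03      ])] -3.7685241948940322
```

```bash
python3 -m creep '[[8,1,40,0,0,0,1],[0,0,50,0,0,0,1],[0,0,50,0,0,0,1],[0,0,40,0,0,0,1],[0,0,20,0,0,0,1],[0,0,8,0,0,0,1],[0,0,0,0,0,0,0],[0,0,0,0,0,0,0],[0,0,0,0,0,0,0],[0,0,0,0,0,0,0]]'
```

```text
time_s: 4.65
tcp_pos: [0.58, 0.1358, 0.0153]
ee_rot: [[0.072, 0.997, 0.001], [0.997, -0.072, 0.001], [0.001, 0.001, -1.0]]
wrist_force: [-0.8, -0.1, 1.2]
gripper_width: 0.627
```

```bash
python3 -m creep '[[0,0,0,0,0,0,0],[0,0,0,0,0,0,0],[0,0,0,0,0,0,0],[0,0,0,0,0,0,0],[0,0,0,0,0,0,0],[0,0,0,0,0,0,0],[0,0,-10,0,0,0,0],[0,0,-30,0,0,0,0],[0,0,-50,0,0,0,0],[0,0,-30,0,0,0,0]]'
```

```text
time_s: 5.9
tcp_pos: [0.5804, 0.1367, 0.1372]
ee_rot: [[0.071, 0.997, 0.003], [0.997, -0.071, 0.002], [0.003, 0.003, -1.0]]
wrist_force: [0.3, 0.3, -2.0]
gripper_width: 0.359
```

```bash
python3 -m creep '[[-40,-1.5,0,0,0,0,0],[-55,-1.5,0,0,0,0,0],[-55,-1.5,0,0,0,0,0],[-55,-1.5,0,0,0,0,0],[-56.6,-1.5,0,0,0,0,0],[0,0,0,0,0,-6.3,0],[0,0,0,0,0,-6.3,0],[0,0,0,-9,0,0,0],[0,0,0,-9,0,0,0],[0,0,0,0,0,0,0]]'
python3 - <<'E'
from h import *
s=sense();print(s['tcp_pos'],s['ee_rot'],s['gripper_width'])
W=cap('wrist');np.save('pics/wh.npy',W,allow_pickle=True)
S=cap('scene');
a=cv2.resize(W['color'][100:420,120:440],(400,400));
p=proj(S,s['tcp_pos']).astype(int);c=S['color'][p[1]-65:p[1]+65,p[0]-65:p[0]+65];print(p)
cv2.imwrite('pics/hold.png',cv2.convertScaleAbs(np.hstack([a,cv2.resize(c,(400,400),interpolation=cv2.INTER_CUBIC)]),alpha=1.4))
E
```

```text
time_s: 7.15
tcp_pos: [0.5498, -0.1245, 0.1337]
ee_rot: [[-0.146, 0.942, 0.303], [0.989, 0.138, 0.047], [0.002, 0.306, -0.952]]
wrist_force: [-0.2, 0.0, -2.1]
gripper_width: 0.359
[ 0.54984595 -0.12449002  0.1337489 ] [[-0.14610991  0.94184812  0.30261199]
 [ 0.98926635  0.13848956  0.04661247]
 [ 0.00199326  0.3061744  -0.95197335]] 0.35883986311626204
[186 174]
```

View pics/hold.png

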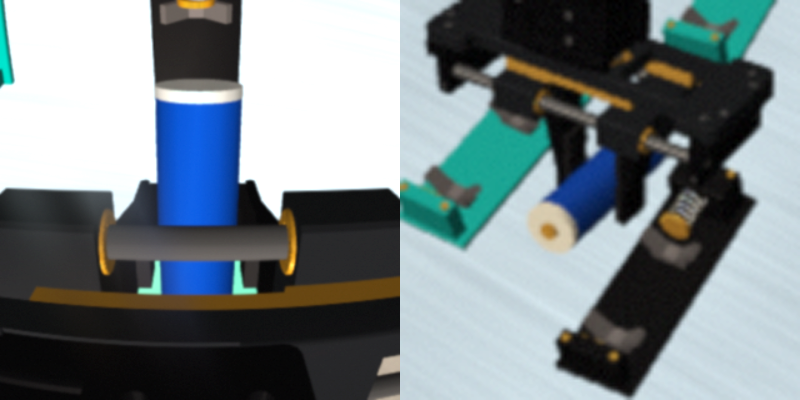

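The cell is firmly held, its button end is raised, and it lines up with the bay. Its flat rim is at left-panel (200,82–92). I'll use that to measure the cell's lengthwise offset in the grip.

Run:
```python
from h import *
W=np.load('pics/wh.npy',allow_pickle=True).item()
T=np.array([0.54984595,-0.12449002,0.1337489]);R=np.array([[-0.14610991,0.94184812,0.30261199],[0.98926635,0.13848956,0.04661247],[0.00199326,0.3061744,-0.95197335]])
for y in (-53,-55,-57):
  for z in (-31,-15,1):
    p=proj(W,T+R@np.array([0,y,z])/1000);print(y,z,((p-[120,100])/.8).round(1))
bx=np.array([.98902,.1478,0]);by=np.array([-.1478,.98902,0]);P=np.array([.592,-.1182,.03])
O=T+R@np.array([0,-1,-15])/1000-P;print('origin bay',O@bx,O@by,O[2],'F',(O-.054*R[:,1])@bx,(O-.054*R[:,1])[2],'yaw err',np.degrees(np.arcsin(R[:,1]@by)))
```

```text
-53 -31 [197.3  94.1]
-53 -15 [197.3  86.9]
-53 1 [197.3  81. ]
-55 -31 [197.3  88.1]
-55 -15 [197.3  81.5]
-55 1 [197.3  76.1]
-57 -31 [197.3  82. ]
-57 -15 [197.3  76. ]
-57 1 [197.2  71.2]
origin bay -0.048165518372847396 -8.96997725621278e-06 0.11772232585 F -0.09957218914180899 0.10118890825 yaw err -0.12812535892512822
```

```bash
python3 -m creep '[[0,-5,18.8,0,0,0,0],[0,-5,18.8,0,0,0,0],[0,-5,18.8,0,0,0,0],[0,-5,18.8,0,0,0,0],[0,-5,18.8,0,0,0,0],[0,0,0,0,0,0,0],[0,-3.8,-1.2,0,0,0,0],[0,-3.8,-1.2,0,0,0,0],[0,-3.8,-1.2,0,0,0,0],[0,-3.8,-1.2,0,0,0,0]]'
cat > st.py <<'E'
from h import *
s=sense();T=np.array(s['tcp_pos']);R=np.array(s['ee_rot'])
bx=np.array([.98902,.1478,0]);by=np.array([-.1478,.98902,0]);P=np.array([.592,-.1182,.03])
O=T+R@np.array([0,.5,-15])/1000-P;F=O-.054*R[:,1];B=O+.057*R[:,1];r=lambda v:(np.array([v@bx,v@by,v[2]])*1000).round(1)
f=np.array(s['wrist_force']);print('O',r(O),'F',r(F),'tip',r(B),'pitch',np.degrees(np.arcsin(R[2,1])).round(2),'F',(f@bx).round(1),(f@by).round(1),f[2].round(1),s['gripper_width'],s['time_s'])
E
python3 st.py
```

```text
time_s: 8.5
tcp_pos: [0.5442, -0.1262, 0.0385]
ee_rot: [[-0.148, 0.939, 0.31], [0.989, 0.141, 0.046], [-0.001, 0.313, -0.95]]
wrist_force: [2.2, 1.0, -2.6]
gripper_width: 0.358
O [-52.6  -0.9  22.9] F [-103.9   -0.9    6. ] tip [ 1.5 -0.9 40.8] pitch 18.24 F 2.3 0.6 -2.6 0.35799310529227973 8.5
```

```bash
python3 -m creep '[[0,-2.5,-0.2,0,0,0,0],[0,-2.5,-0.2,0,0,0,0],[0,-2.5,-0.2,0,0,0,0],[0,-2.5,-0.2,0,0,0,0],[0,-2.3,0,0,0,0,0],[0,0,0,0,0,0,0],[0,0,0,0,0,0,0],[0,0,0,0,0,0,0],[0,0,0,0,0,0,0],[0,0,0,0,0,0,0]]' ; python3 st.py
```

```text
time_s: 9.75
tcp_pos: [0.5356, -0.1277, 0.0368]
ee_rot: [[-0.149, 0.937, 0.315], [0.989, 0.142, 0.045], [-0.002, 0.318, -0.948]]
wrist_force: [6.3, 3.2, 2.5]
gripper_width: 0.361
O [-61.5  -1.   21.2] F [-112.7   -1.1    4. ] tip [-7.5 -0.9 39.4] pitch 18.55 F 6.7 2.2 2.5 0.3606298030006398 9.75
```

```bash
python3 -m creep '[[0,-2,-0.6,0,0,0,0],[0,-2,-0.6,0,0,0,0],[0,-0.8,3.1,3,0,0,0],[0,-0.8,3.1,3,0,0,0],[0,-0.8,3.1,3,0,0,0],[0,-0.8,3.1,3,0,0,0],[0,0,0,0,0,0,0],[0,0,0,0,0,0,0],[0,0,0,0,0,0,0],[0,0,0,0,0,0,0]]' ; python3 st.py
```

```text
time_s: 11.0
tcp_pos: [0.5317, -0.1284, 0.0234]
ee_rot: [[-0.149, 0.982, 0.114], [0.989, 0.148, 0.015], [-0.002, 0.115, -0.993]]
wrist_force: [7.5, 2.1, 1.3]
gripper_width: 0.362
O [-62.4  -1.1   8.4] F [-116.    -1.2    2.2] tip [-5.8 -1.1 14.9] pitch 6.59 F 7.7 1.0 1.3 0.3621051513773598 11.0
```

```bash
python3 -m creep '[[0,-0.6,2.3,2.2,0,0,0],[0,-0.6,2.3,2.2,0,0,0],[0,-0.6,2.4,2.2,0,0,0],[0,0,0,0,0,0,0],[0,0,0,0,0,0,0],[0,0,0,0,0,0,0],[0,0,0,0,0,0,0],[0,0,0,0,0,0,0],[0,0,0,0,0,0,0],[0,0,0,0,0,0,0]]' ; python3 st.py
python3 - <<'E'
from h import *
s=sense();S=cap('scene');T=cap('top');o=[]
for d in(S,T):
    p=proj(d,s['tcp_pos']).astype(int);o.append(cv2.resize(d['color'][p[1]-50:p[1]+50,p[0]-50:p[0]+50],(400,400),interpolation=cv2.INTER_CUBIC))
cv2.imwrite('pics/down.png',cv2.convertScaleAbs(np.hstack(o),alpha=1.5))
E
```

```text
time_s: 12.25
tcp_pos: [0.531, -0.1284, 0.016]
ee_rot: [[-0.15, 0.989, 0.002], [0.989, 0.15, -0.002], [-0.002, 0.001, -1.0]]
wrist_force: [7.8, 1.6, 1.6]
gripper_width: 0.357
O [-61.4  -1.    1. ] F [-115.4   -1.2    1. ] tip [-4.4 -0.9  1.1] pitch 0.07 F 7.9 0.5 1.6 0.3572223497360196 12.25
```

View pics/down.png

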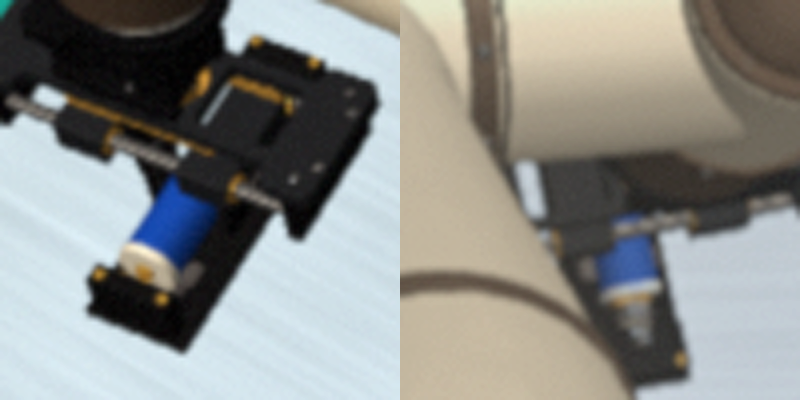

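The cell is down in front of the fixed-contact block, with the button at left-panel (145,268) and the collar clear of the block. I'll ease it forward onto the pad, lower it the last 1 mm, and release.

```bash
python3 -m creep '[[0,1,0,0,0,0,0],[0,1,0.2,0,0,0,0],[0,1,0.3,0,0,0,0],[0,1,0.3,0,0,0,0],[0,0.5,0,0,0,0,0],[0,0,0,0,0,0,0],[0,0,0,0,0,0,0],[0,0,0,0,0,0,0],[0,0,0,0,0,0,0],[0,0,0,0,0,0,0]]' ; python3 st.py
```

```text
time_s: 13.6
tcp_pos: [0.5323, -0.1278, 0.0152]
ee_rot: [[-0.15, 0.989, -0.005], [0.989, 0.15, -0.002], [-0.001, -0.005, -1.0]]
wrist_force: [2.4, 4.9, 7.2]
gripper_width: 0.358
O [-59.9  -0.6   0.2] F [-113.9   -0.7    0.5] tip [-2.9 -0.5 -0.1] pitch -0.29 F 3.1 4.5 7.2 0.3576783141939628 13.6
```

```bash
python3 -m creep '[[0,0,0,0,0,0,0.7],[0,0,0,0,0,0,0.7],[0,0,0,0,0,0,0.7],[0,0,0,0,0,0,0.7],[0,0,0,0,0,0,0.7],[0,0,0,0,0,0,0.7],[0,0,0,0,0,0,0.7],[0,0,-25,0,0,0,0.7],[0,0,-50,0,0,0,0.7],[0,0,-50,0,0,0,0.7]]' ; python3 st.py
```

```text
time_s: 14.85
tcp_pos: [0.5308, -0.128, 0.1396]
ee_rot: [[-0.148, 0.989, -0.011], [0.989, 0.148, -0.002], [0.0, -0.011, -1.0]]
wrist_force: [0.8, 0.3, 0.2]
gripper_width: 0.698
O [-61.3  -0.7 124.6] F [-115.3   -0.7  125.2] tip [ -4.3  -0.7 123.9] pitch -0.66 F 0.8 0.1 0.2 0.6983556246632885 14.85
```

Now I'll raise the arm further, back it off, and look from the wrist and scene cameras.

```bash
python3 -m creep '[[0,0,-40,0,0,0,0.7],[0,0,-40,0,0,0,0.7],[0,0,0,0,0,0,0.7],[0,0,0,0,0,0,0.7],[0,0,0,0,0,0,0.7],[0,0,0,0,0,0,0.7],[0,0,0,0,0,0,0.7],[0,0,0,0,0,0,0.7],[0,0,0,0,0,0,0.7],[0,0,0,0,0,0,0.7]]'
python3 - <<'E'
from h import *
W=cap('wrist');S=cap('scene');np.save('pics/we.npy',W,allow_pickle=True)
P=[.54,-.126,.03];p=proj(W,P).astype(int);q=proj(S,P).astype(int);print(p,q)
a=cv2.resize(W['color'][p[1]-90:p[1]+90,p[0]-60:p[0]+60],(400,600),interpolation=cv2.INTER_CUBIC)
b=cv2.resize(S['color'][q[1]-60:q[1]+60,q[0]-40:q[0]+40],(400,600),interpolation=cv2.INTER_CUBIC)
cv2.imwrite('pics/end.png',cv2.convertScaleAbs(np.hstack([a,b]),alpha=1.5))
for n in ['orange_cell']:
  x=find_in('wrist',n);print(n,[(at_z(W,r['xy'],.04).round(3),r['p']) for r in x])
  x=find_in('scene',n);print(n,x)
E
```

```text
time_s: 16.1
tcp_pos: [0.532, -0.1279, 0.2184]
ee_rot: [[-0.147, 0.989, -0.01], [0.989, 0.147, -0.002], [0.0, -0.01, -1.0]]
wrist_force: [0.4, -0.2, -0.5]
gripper_width: 0.695
[278 198] [197 200]
orange_cell [(array([0.538, 0.22 , 0.04 ]), 0.59)]
orange_cell [{'xy': [334.6, 304.7], 'p': 0.68}]
```

View pics/end.png

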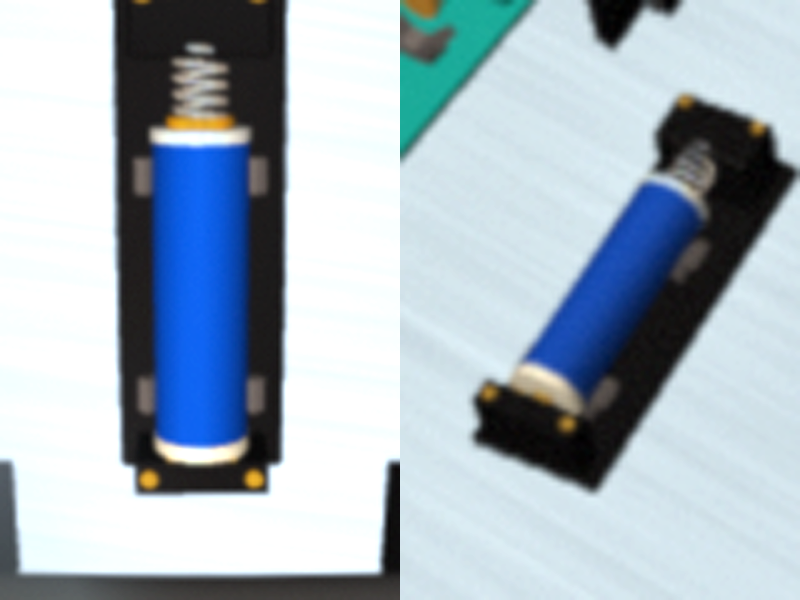

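The cell lies straight and level between the contacts. The disc bears on the flat end at left-panel (200,125), and the collar meets the contact block at (200,460). One number check before handing in.

Run:
```python
from h import *
W=np.load('pics/we.npy',allow_pickle=True).item()
bx=np.array([.98902,.1478,0]);by=np.array([-.1478,.98902,0]);P=np.array([.592,-.1182,.03])
u=lambda x,y:(278-60+x*.3,198-90+y*.3)
for n,a,z in [('flat',(200,128),.046),('collar',(202,463),.046),('screws',(202,479),.036)]:
    v=at_z(W,u(*a),z)-P;print(n,(v@bx*1000).round(1),(v@by*1000).round(1))
v=(at_z(np.load('pics/wbay.npy',allow_pickle=True).item(),(142+387.5/3,95+450.5/3),.036)-P);print('screws before',v@bx*1000,v@by*1000)
```

```text
flat -111.7 -0.3
collar -1.7 0.2
screws 8.2 0.2
screws before 8.080974305215559 -0.13663662186627132
```

```bash
python3 -c "
from station import *
print(finish_job())"
```

```text
the job is handed in; nothing more can be done
None
```

The blue cell is in the black bay, lying down between the two contacts. I handed the job in at about 16 s of the 42 s allowed; no verdict is reported.

**What I did:** I gripped the blue cell and raised its button end about 18°. I then pressed its flat end into the spring contact, which read about 6.7 N, or roughly 10 mm of travel. With about 12–13 mm of travel I tipped the button end down, eased the cell forward onto the fixed contact, released it and lifted clear.

**Last checks:**
- **Position:** in the final wrist picture the flat end is at about -111.7 mm and the collar at about -1.7 mm. The ideal seat is -111 and -3 mm. Sideways error is under 0.5 mm, and the bay has not moved.
- **Spring:** from the flat end's position, the spring is held about 8–9 mm in. I did not read its force after release.
- **Button contact:** I couldn't see the button touching the pad directly. I judge it from the collar position and from the force dropping as I eased the cell forward.
- **Orange cell:** the scene camera puts it within about 3 pixels of its first position. The wrist detector's position differed, about 40 mm nearer the robot. That was a low-confidence sighting (p 0.59), which I took to be a partial view at the picture's edge. I didn't check it further, but I never touched the orange cell.
- **Disagreement:** the pose worked out from the arm put the button tip about 3 mm short of the pad while the cell was still gripped. The final picture does not show that gap.

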